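# Turn the drying stand's swivel hook over its tray and hang the basket

## Robot

A 7-joint arm with a two-finger parallel gripper is mounted at the origin on a cart in front of the work surface, level with it; the furniture and walls round the work are solid. World frame = base frame: x ahead of the robot, y to its left, z up, the work surface at z = 0. Lengths are in m, angles in rad, forces in N, time in s.
With the tool pointing down it reaches from about 0.35 to 0.9 m from the base axis. Payload 8.1 kg.
Tool frame: the origin (TCP) lies on the centre line of the jaws, within the pads' length; the fingertips stand 19 mm ahead of it and the grasp point (between the pads) is the TCP (robot.tip_reach is the distance from the TCP to the fingertips, in m); z points along the fingers, x is the direction in which the jaws open and shut, and the axes are right-handed (so a half turn about z gives the same grasp; the last joint's range is limited). The gripper opens to 85 mm and grips with 20 to 120 N. Pads are 22 mm wide; open, the fingers measure 114 mm over their backs; the gripper's body (76 mm by 85 mm) begins 54 mm behind the grasp point. The pads swing forward as they close: fully open they stand 13 mm farther back than shut.
Start: joints at [1.096, 0.434, 0.025, 1.573, -0.012, 1.134, -0.075], TCP at [0.227, -0.582, 0.23] pointing down, gripper open.
Joint ranges: [-2.62, 2.62], [-0.44, 2.09], [-1.27, 1.32], [0.08, 2.57], [-1.32, 4.46], [0.12, 2], [-2.74, 2.74]. Speed limits (rad/s): [2.22, 2.22, 3.01, 3.01, 3.14, 3.14, 3.14].

## Interface

Orientations are given as [roll, pitch, yaw] about the fixed x, y, z axes, in that order (R = Rz(yaw) Ry(pitch) Rx(roll)).
In Python, from bench import robot gives the robot as it stands. Calls block until the motion is done:
- robot.move_ptp(position, orientation): joint-space move of the TCP to a pose.
- robot.move_l(position, ori=None, max_speed=0.15, guard=None): straight line of the TCP; ori=None keeps the orientation; max_speed is the mean speed in m/s. With guard (N) it stops when the force on the tool has changed by that much, and returns True; else False.
- robot.set_joints(angles): joint-space move.
- robot.ungrasp() and robot.close_gripper(): open the fingers fully, or close them until they stop; the grip force is fixed at half the most.
- robot.dwell(seconds).
- robot.solve_ik(position, orientation): joint angles nearest the present ones, or None.
- robot.get_state(): the state.
- robot.capture(name): name is "scene" or "top" or "wrist"; returns a dict with "pixels" (480x640x3 uint8, blue, green, red), "z_map" (480x640 float32, m along the optical axis (not along the pixel's ray), 0 where there is no reading), "fovy" (degrees; the focal length in pixels is half the picture's height over the tangent of half this angle, whatever the lens; pixels are square), "cx", "cy" (the principal point, pixels), "dist" ([k1, k2, p1, p2, k3] as OpenCV has them; the pictures are not rectified), "cam_to_world" (4x4, takes a point from camera to world coordinates). Camera axes: x right, y down, z forward; pixel columns grow to the right and rows downward; lengths in m; the calibration is good to about 2 mm. A picture is of the moment at which its call begins.
A pose or a line that the arm cannot do raises robot.Unreachable and nothing moves.
- robot.job_done(): hands the job in, once; it reports no verdict.
The state is a dict: "t": time; "joint_pos": joint angles; "qd": joint speeds; "tau": joint torques, N m; "tcp_pos": TCP position; "eef_rot": TCP orientation; "ft_force": force on the tool from outside, world axes, zero at the start; "moment": the same for the moment, N m; "gripper_width": finger opening in m.
Only numpy, scipy, OpenCV 4.12 (cv2) and the standard library are available. Lean on these libraries where they do the work, as an engineer would, in place of code of your own. Each camera call takes 0.05 s, during which the arm holds its last target. There are 200 camera calls.

## Task

On the steel drying stand, turn the swivel hook by the fin on top so that the empty hook points straight out over the stand's drip tray. Then hang the tall slender wire basket on it by its bail, resting in the hook's dip, and leave it hanging still over the tray; leave the squat solid-walled pot where it stands.

Things in the scene. Friction and masses are not known exactly. Their poses are not given: they have to be found in the camera images.
- stand: Steel drying stand, fixed. Origin on the bench under the axis of its upright 18 mm post; z up, x from post to tray. Foot 96x96x10 mm; drip tray 100x100 mm, rim 12 mm high, centred 98 mm out along +x. On the post turns a head (32 mm across, z 140 to 168 mm) with a hook and, on top, a grey finger fin centred on the axis: 10 mm thick, 44 mm long in line with the hook, z 168 to 208 mm.
- swivel (a joint): Angle of head, fin and hook about the post, rad, counter-clockwise positive from above. 0: hook along the stand's +x, over the tray; at v it points along that axis turned by v. Range +-2.2; stays where left (friction about 0.08 N m).
- hook_dip (a point): Top face of the hook's shallow dip, where things hang: 85 mm from the post's axis, 154 mm above the bench. The hook is a round 8 mm bar running level from the head (top face at 160 mm) to the dip; beyond the dip its end turns up to 170 mm above the bench, 111 mm from the axis. The point's x points outward along the hook.
- basket: Tall slender steel wire basket, 90 g. Origin: centre of its underside. Body 52 mm across, 52 high. Bail of 6 mm wire in its own y-z plane, legs at y=+-24 mm, roof-shaped, underside of apex 112 mm above the origin; the hook passes through along the basket's x, either way. On it a square grey grip, 16x16 mm, faces square to x and y, 118 to 154 mm up. Hanging, its origin is 42 mm above the bench.
- pot: Bystander: squat solid-walled steel pot with the same kind of bail and grip, 140 g, 68 mm across, 30 mm high, top of grip 134 mm up. Origin: centre of its underside.
Things that resemble listed ones, but are neither listed nor needed, are in the scene too. What is shaped like the basket but blue is not meant. There is more than one size of the stand; the job needs the largest.

How it is judged:
On the way, in this order (a step that is already met when the one before it is completed fails the run):
1. the empty hook points over the tray, within 10 degrees (value of joint swivel between -0.175 and 0.175 rad and contact force between basket and stand below 0.1 N), for 0.2 s.
2. the basket hangs on the hook (z of basket in the frame of stand between 0.03 and 0.054 m and x of basket in the frame of stand between 0.065 and 0.105 m and contact force between basket and stand above 0.2 N), for 0.2 s.
At the end, for the whole second after the job is handed in: The hook points over the tray within 10 degrees, and the basket hangs from it at rest (under 40 mm/s), upright within 11 degrees, its origin 85 +-20 mm out from the post along the tray direction, +-22 mm sideways and 42 +-12 mm above the bench, carried by the hook (all of step 2 and value of joint swivel between -0.175 and 0.175 rad and y of basket in the frame of stand between -0.022 and 0.022 m and angle between basket's own z axis and vertical below 0.2 rad and linear speed of basket below 0.04 m/s); the robot touches nothing.
It fails at once if the pot is moved more than 30 mm (distance of pot from where it was at the start of the episode above 0.03 m).
It also fails if it takes over 51 s, if anything falls off the work surface, if the arm or the gripper's body presses on something with over 40 N, if the wrist force passes 120 N, or if a joint passes its speed limit or range.

## Working session

There is one attempt and no reset: what is moved stays moved. The work goes in short steps, each a Python script; the robot and the scene stay as the last script left them, time stands still between calls to the robot, and variables do not carry over. Pictures are saved under pics/ and viewed, about 8 in all and at most 12, crops included, and the job is handed in when it is done.

```bash
mkdir -p pics; ls; cat > h.py <<'E'
import numpy as np, cv2
from bench import robot
def cap(n):
    c=robot.capture(n); c['f']=240/np.tan(np.radians(c['fovy'])/2)
    c['K']=np.array([[c['f'],0,c['cx']],[0,c['f'],c['cy']],[0,0,1]]); return c
def cloud(c):
    h,w=c['z_map'].shape; v,u=np.mgrid[:h,:w]
    n=cv2.undistortPoints(np.stack([u,v],-1).reshape(-1,1,2).astype(float),c['K'],np.array(c['dist'])).reshape(h,w,2)
    z=c['z_map'][...,None]; P=np.concatenate([n*z,z],-1)
    M=np.array(c['cam_to_world']); W=P@M[:3,:3].T+M[:3,3]; W[c['z_map']==0]=np.nan; return W
E
python3 - <<'E'
from h import *
for n in ('scene','top'):
    c=cap(n); cv2.imwrite(f'pics/{n}0.png',c['pixels']); W=cloud(c)
    np.savez(f'{n}0.npz',W=W,px=c['pixels'])
    print(n,c['fovy'],c['dist'],np.round(c['cam_to_world'],3).tolist())
    print(np.isnan(W[...,0]).mean())
print(robot.get_state())
E
```

```text
pics
scene 45.07813896896755 [-0.14156326  0.          0.          0.          0.        ] [[-0.749, -0.507, 0.427, -0.191], [-0.663, 0.567, -0.489, 0.682], [0.006, -0.649, -0.761, 1.386], [0.0, 0.0, 0.0, 1.0]]
0.004016927083333333
top 53.077617526532606 [0.0392784 0.        0.        0.        0.       ] [[-0.003, -0.991, 0.136, 0.328], [-1.0, 0.003, -0.001, -0.117], [0.0, -0.136, -0.991, 1.619], [0.0, 0.0, 0.0, 1.0]]
0.004208984375
{'t': 0.1, 'joint_pos': array([ 1.09638038,  0.43520235,  0.02497794,  1.57400566, -0.01161992,
        1.13403957, -0.07509011]), 'qd': array([-0.00045795, -0.0019767 , -0.0006008 , -0.00165829, -0.00017947,
        0.00041956,  0.0008907 ]), 'tau': array([ 2.90457938e-03, -6.71753883e+01,  1.02812637e+00, -3.16903925e+01,
        1.58199726e-02,  7.25432896e-03,  5.02698879e-05]), 'tcp_pos': array([ 0.2268493 , -0.58187141,  0.22937422]), 'eef_rot': array([ 3.14147143e+00,  1.50482628e-03, -1.19905237e+00]), 'ft_force': array([ 0.08084025, -0.61074214, -0.63953436]), 'moment': array([-0.01416167,  0.00312595, -0.00161037]), 'gripper_width': 0.08522474385680855}
```

View pics/scene0.png

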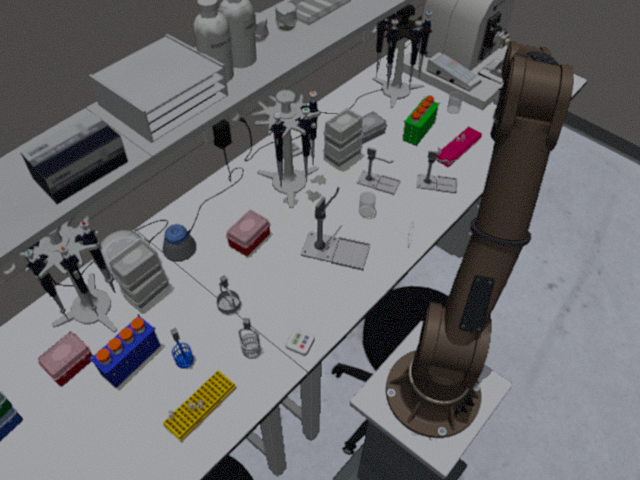

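View pics/top0.png

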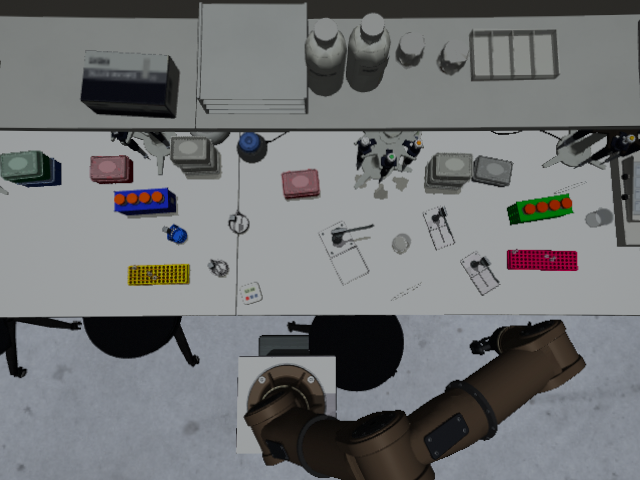

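The scene picture shows the large stand at (320,240), the wire basket at (250,340), the squat pot at (228,298) and the blue decoy at (183,350). In the top view they are at (345,250), (219,268), (238,222) and (176,233). The hook points to the right (−y) and the tray lies towards the robot.

```bash
python3 - <<'E'
import numpy as np, cv2
a=np.load('top0.npz'); W=a['W']; px=a['px']; b=np.load('scene0.npz'); V=b['W']
c=np.hstack([cv2.resize(px[205:295,310:400],(400,400),interpolation=2),cv2.resize(px[205:295,190:280],(400,400),interpolation=2)])
cv2.imwrite('pics/crops.png',c)
def show(name,Wr,lo,hi):
    m=(Wr[...,2]>lo)&(Wr[...,2]<hi)
    P=Wr[m]; 
    if len(P): print(name,lo,hi,len(P),'mean',P.mean(0).round(4),'min',P.min(0).round(3),'max',P.max(0).round(3),
       'rect',[np.round(q,4) for q in cv2.minAreaRect(P[:,:2].astype(np.float32)*1000)])
for t,R in (('top',W[210:290,312:380]),('scn',V[185:272,295:375])):
    for lo,hi in ((.195,.22),(.148,.18),(.006,.02)): show('stand '+t,R,lo,hi)
for t,R in (('top',W[255:280,205:232]),('scn',V[315:360,235:264])):
    for lo,hi in ((.145,.165),(.12,.165),(.03,.06),(.01,.2)): show('basket '+t,R,lo,hi)
for t,R in (('top',W[208:238,225:252]),('scn',V[275:315,213:243])):
    for lo,hi in ((.125,.145),(.1,.145),(.01,.04)): show('pot '+t,R,lo,hi)
E
```

```text
stand top 0.195 0.22 56 mean [ 0.5324 -0.1672  0.2061] min [ 0.524 -0.189  0.195] max [ 0.541 -0.147  0.215] rect [array([ 532.7464, -167.75  ]), array([11.4515, 42.5105]), np.float64(10.7496)]
stand top 0.148 0.18 123 mean [ 0.5382 -0.2058  0.163 ] min [ 0.518 -0.273  0.149] max [ 0.556 -0.148  0.178] rect [array([ 536.284 , -210.7939]), array([ 30.5242, 127.2183]), np.float64(4.8889)]
stand top 0.006 0.02 1158 mean [ 0.4974 -0.1867  0.0101] min [ 0.365 -0.312  0.006] max [ 0.633 -0.084  0.02 ] rect [array([ 498.8478, -197.5456]), array([227.7003, 267.7265]), np.float64(89.9063)]
stand scn 0.195 0.22 65 mean [ 0.5325 -0.165   0.2051] min [ 0.523 -0.188  0.195] max [ 0.541 -0.144  0.212] rect [array([ 533.5032, -165.9496]), array([11.8213, 45.0196]), np.float64(12.5444)]
stand scn 0.148 0.18 169 mean [ 0.5351 -0.1924  0.1632] min [ 0.517 -0.277  0.148] max [ 0.559 -0.146  0.18 ] rect [array([ 537.3448, -212.1441]), array([ 33.5498, 132.7912]), np.float64(4.8888)]
stand scn 0.006 0.02 1736 mean [ 0.5253 -0.2213  0.0102] min [ 0.351 -0.485  0.006] max [ 0.763 -0.054  0.02 ] rect [array
[... 1929 characters left out ...]
mean [0.583 0.16  0.022] min [0.552 0.122 0.01 ] max [0.633 0.206 0.038] rect [array([586.6251, 171.3661]), array([74.1478, 82.8682]), np.float64(14.0478)]
pot scn 0.125 0.145 44 mean [0.5852 0.166  0.1327] min [0.576 0.157 0.125] max [0.598 0.174 0.14 ] rect [array([586.3111, 165.553 ]), array([15.8498, 22.0529]), np.float64(82.3305)]
pot scn 0.1 0.145 82 mean [0.5842 0.167  0.1231] min [0.572 0.157 0.1  ] max [0.598 0.174 0.14 ] rect [array([584.6429, 165.7772]), array([16.8054, 25.5827]), np.float64(84.3129)]
pot scn 0.01 0.04 234 mean [0.5854 0.1647 0.0224] min [0.551 0.091 0.01 ] max [0.653 0.198 0.04 ] rect [array([610.6616, 151.274 ]), array([ 65.3234, 131.7894]), np.float64(61.7248)]
```

View pics/crops.png

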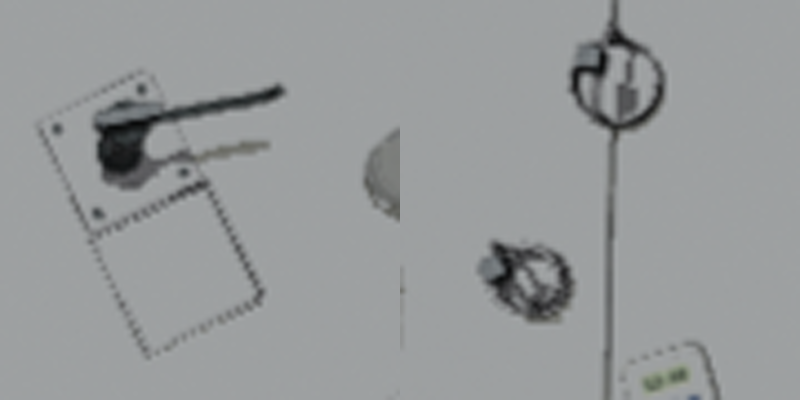

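The crops show the tray side edge running from (38,125) to (150,355), the hook and fin pointing right, and both grips. I'll compute the directions, then hover over the fin and look.

```bash
cat >> h.py <<'E'
def onplane(c,uv,z):
    n=cv2.undistortPoints(np.array(uv,float).reshape(-1,1,2),c['K'],np.array(c['dist'])).reshape(-1,2)
    M=np.array(c['cam_to_world']); d=np.c_[n,np.ones(len(n))]@M[:3,:3].T
    return M[:3,3]+d*((z-M[2,3])/d[:,2])[:,None]
def down(deg): return [np.pi,0,np.radians(deg)]
E
python3 - <<'E'
from h import *
c=cap('top')
uv=[(318.55,233.1),(343.1,220.75),(343.75,284.9),(369,271.4)]
P=onplane(c,uv,.011); print(P.round(4))
for i,j in((0,2),(1,3),(1,0),(3,2)): d=P[j]-P[i]; print(np.linalg.norm(d).round(4),np.degrees(np.arctan2(d[1],d[0])).round(1))
W=cloud(c)[210:290,312:380]; A=np.array([.533,-.1665])
m=(W[...,2]>.148)&(W[...,2]<.18)&(np.hypot(W[...,0]-A[0],W[...,1]-A[1])>.04); d=W[m][:,:2].mean(0)-A; print('hook',np.degrees(np.arctan2(d[1],d[0])),m.sum())
robot.move_ptp([.533,-.1665,.32],down(11)); s=robot.get_state(); print(s['t'],s['tcp_pos'],s['joint_pos'])
c=cap('wrist'); cv2.imwrite('pics/w1.png',c['pixels']); np.savez('w1.npz',W=cloud(c),px=c['pixels']); print(np.round(c['cam_to_world'],3))
E
```

```text
[[ 0.5528 -0.1061  0.011 ]
 [ 0.5948 -0.1894  0.011 ]
 [ 0.3785 -0.1896  0.011 ]
 [ 0.4232 -0.2743  0.011 ]]
0.1932 -154.4
0.1915 -153.7
0.0933 116.8
0.0958 117.8
hook -79.00572975899364 60
2.05 [ 0.53249196 -0.16831538  0.31958294] [ 0.57101363  0.31006679 -0.4811288   1.5670475   0.14759859  1.30139119
  0.25872879]
[[ 0.982  0.18   0.048  0.52 ]
 [ 0.187 -0.948 -0.256 -0.102]
 [-0.     0.261 -0.965  0.463]
 [ 0.     0.     0.     1.   ]]
```

View pics/w1.png

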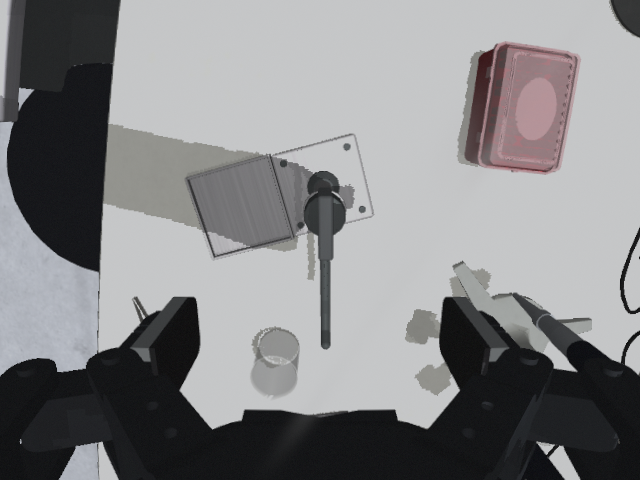

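The wrist view shows the fin at (325,230), the hook tip at (325,345), and the foot and tray rectangle from (372,213) and (353,135) to (213,258) and (188,178). I'll measure the fin and tray angle from it.

```bash
python3 - <<'E'
from h import *
a=np.load('w1.npz'); W=a['W']
R=W[130:370,180:390]
m=(R[...,2]>.198)&(R[...,2]<.216); P=R[m]; print(len(P),P.mean(0),cv2.minAreaRect(P[:,:2].astype(np.float32)*1000))
m=(R[...,2]>.148)&(R[...,2]<.18)&(R[...,1]<-.2); P=R[m]; print(P.mean(0),P[:,1].min())
c=cap('wrist')
uv=[(372.5,213.5),(353.5,134.5),(213.5,258),(187,178)]
P=onplane(c,uv,.011); print(P.round(4))
for i,j in((0,2),(1,3),(1,0),(3,2)): d=P[j]-P[i]; print(np.linalg.norm(d).round(4),np.degrees(np.arctan2(d[1],d[0])).round(1))
d=P[2]+P[3]-P[0]-P[1]; d/=np.linalg.norm(d); print('axis',(P[0]+P[1])/2+.048*d,(P[2]+P[3])/2-.148*d, np.degrees(np.arctan2(d[1],d[0])))
# basket neck yaw preview from top
E
```

```text
986 [ 0.53581133 -0.16405133  0.20535887] ((536.0040283203125, -164.8676300048828), (9.316709518432617, 44.019222259521484), 10.840670585632324)
[ 0.55088109 -0.2384579   0.15925702] -0.27235938311578023
[[ 0.5973 -0.1846  0.011 ]
 [ 0.5581 -0.1031  0.011 ]
 [ 0.4261 -0.2712  0.011 ]
 [ 0.3851 -0.1834  0.011 ]]
0.1919 -153.2
0.1908 -155.1
0.0904 -64.3
0.0969 -64.9
axis [ 0.53450802 -0.16477991  0.011     ] [ 0.53873921 -0.1627274   0.011     ] -154.12238484138987
```

```bash
python3 - <<'E'
from h import *
A=[.535,-.1655]
robot.move_l(A+[.197],down(11),max_speed=.12,guard=15) and print('GUARD')
robot.close_gripper(); s=robot.get_state(); print(s['t'],s['gripper_width'],s['tcp_pos'],s['ft_force'])
for y in (-4,-19,-34,-49,-64.2):
    robot.move_ptp(A+[.197],down(y)); s=robot.get_state(); print(y,s['t'],s['tcp_pos'].round(4),s['gripper_width'].round(4),s['ft_force'].round(1),s['moment'].round(2))
robot.ungrasp(); robot.move_l(A+[.30],max_speed=.2)
s=robot.get_state(); print(s['t'],s['eef_rot'])
c=cap('wrist'); W=cloud(c); np.savez('w2.npz',W=W); cv2.imwrite('pics/w2.png',c['pixels'])
m=(abs(W[...,2]-.206)<.008)&(np.hypot(W[...,0]-A[0],W[...,1]-A[1])<.05); P=W[m]; print(len(P),P.mean(0),cv2.minAreaRect(P[:,:2].astype(np.float32)*1000))
r=np.hypot(W[...,0]-A[0],W[...,1]-A[1]); m=(W[...,2]>.145)&(W[...,2]<.18)&(r>.05)&(r<.115); P=W[m]; d=P[:,:2].mean(0)-A; print('hook',len(P),np.degrees(np.arctan2(d[1],d[0])),P[:,2].mean())
E
```

```text
4.0083 0.007733860140966654 [ 0.53567541 -0.1653843   0.19733104] [2.94710868 0.55432083 1.04797253]Traceback (most recent call last):
  File "<stdin>", line 6, in <module>
AttributeError: 'float' object has no attribute 'round'
```

```bash
python3 - <<'E'
from h import *
A=[.535,-.1655]
for y in (-19,-34,-49,-64.2):
    robot.move_ptp(A+[.197],down(y)); s=robot.get_state(); print(y,s['t'],s['tcp_pos'].round(4),s['gripper_width'],s['ft_force'].round(1),s['moment'].round(2))
robot.ungrasp(); robot.move_l(A+[.30],max_speed=.2)
s=robot.get_state(); print(s['t'],s['eef_rot'])
c=cap('wrist'); W=cloud(c); np.savez('w2.npz',W=W); cv2.imwrite('pics/w2.png',c['pixels'])
r=np.hypot(W[...,0]-A[0],W[...,1]-A[1])
m=(abs(W[...,2]-.206)<.008)&(r<.05); P=W[m]; print(len(P),P.mean(0),cv2.minAreaRect(P[:,:2].astype(np.float32)*1000))
m=(W[...,2]>.145)&(W[...,2]<.18)&(r>.05)&(r<.115); P=W[m]; d=P[:,:2].mean(0)-A; print('hook',len(P),np.degrees(np.arctan2(d[1],d[0])),P[:,2].mean())
E
```

```text
-19 4.6917 [ 0.5361 -0.1654  0.1973] 0.00802964563152883 [5.9 0.6 0.1] [ 0.02 -1.37 -0.05]
-34 5.0333 [ 0.5363 -0.1655  0.1973] 0.007498087252925455 [ 6.7  0.3 -1.6] [-0.02 -1.53 -0.09]
-49 5.375 [ 0.5365 -0.1656  0.1973] 0.0077035568406725406 [ 7.6 -1.  -3.3] [-0.21 -1.73 -0.13]
-64.2 5.7167 [ 0.5366 -0.1658  0.1974] 0.00755029706478294 [ 8.3 -2.4 -2.1] [-0.28 -1.82 -0.08]
7.1167 [ 3.14065307e+00  6.64495338e-04 -1.12048046e+00]
1196 [ 0.53737117 -0.16454133  0.20521421] ((536.2113037109375, -165.1995391845703), (44.024169921875, 9.896661758422852), 25.64604377746582)
hook 751 -154.0637992499644 0.15910272818416737
```

View pics/w2.png

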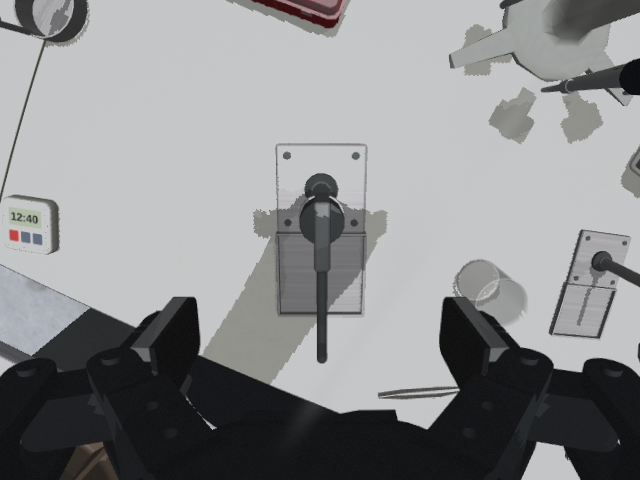

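The hook and fin line up with the tray in this view: hook at −154.1°, tray at −154.2°. Next is the basket.

```bash
python3 - <<'E'
from h import *
robot.move_ptp([.435,.2245,.29],down(27)); s=robot.get_state(); print(s['t'],s['tcp_pos'],s['joint_pos'].round(2))
c=cap('wrist'); W=cloud(c); cv2.imwrite('pics/w3.png',c['pixels'])
r=np.hypot(W[...,0]-.435,W[...,1]-.2245)
for lo,hi in ((.15,.16),(.122,.16),(.06,.105),(.045,.056)):
    m=(W[...,2]>lo)&(W[...,2]<hi)&(r<.045); P=W[m]; print(lo,len(P),P.mean(0).round(4),cv2.minAreaRect(P[:,:2].astype(np.float32)*1000))
    q=P[:,:2]-P[:,:2].mean(0); w,v=np.linalg.eigh(q.T@q); print('pca',np.sqrt(w/len(P)),np.degrees(np.arctan2(v[1,1],v[0,1])))
E
```

```text
8.6583 [0.43584042 0.22323254 0.28974177] [ 0.    0.24 -0.71  1.76  0.17  1.2  -0.29]
0.15 494 [0.4384 0.2255 0.1534] ((438.6861572265625, 224.9487762451172), (15.75932502746582, 16.665390014648438), 29.277267456054688)
pca [0.00449825 0.00457112] 113.25182693529682
0.122 645 [0.4376 0.2269 0.1494] ((438.6716613769531, 224.99339294433594), (15.817288398742676, 16.617713928222656), 30.016231536865234)
pca [0.00449471 0.00503391] 119.9410830964626
0.06 219 [0.4382 0.2262 0.0896] ((438.6881103515625, 225.04623413085938), (53.7214241027832, 6.109288692474365), 32.056949615478516)
pca [0.00150707 0.02276089] -148.29955194230803
0.045 420 [0.4345 0.2324 0.0514] ((438.3935852050781, 226.40794372558594), (52.111351013183594, 48.43221664428711), 29.036388397216797)
pca [0.01519704 0.01643275] -162.31287152646098
```

View pics/w3.png

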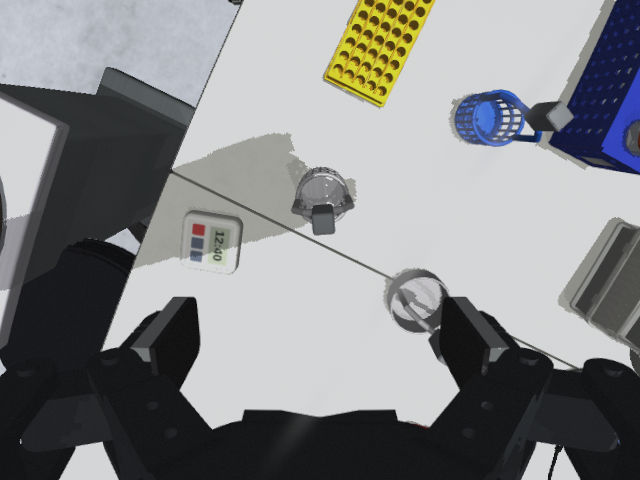

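The basket grip is at (323,215), the bail runs at about 31° and its centre is about (0.437, 0.225). The pot is at (430,310), well clear. I'll grasp, lift and stage outside the hook tip.

```bash
python3 - <<'E'
from h import *
B=[.437,.225]
if robot.move_l(B+[.141],down(31.5),max_speed=.12,guard=10): print('GUARD')
robot.close_gripper(); s=robot.get_state(); print(s['t'],s['gripper_width'],s['tcp_pos'],s['ft_force'])
robot.move_l(B+[.38],max_speed=.2); s=robot.get_state(); print(s['t'],s['gripper_width'],s['ft_force'])
A=np.array([.536,-.1655]); t=np.radians(-154.1); u=np.array([np.cos(t),np.sin(t)])
S=list(A+.18*u); print(S)
robot.move_ptp(S+[.38],down(-64.1)); robot.move_l(S+[.141+.076],max_speed=.15)
robot.dwell(.3); s=robot.get_state(); print(s['t'],s['gripper_width'],s['tcp_pos'],s['eef_rot'])
c=cap('wrist'); cv2.imwrite('pics/w4.png',c['pixels'])
for n in('wrist','scene'):
    c=cap(n);W=cloud(c); r=np.hypot(W[...,0]-S[0],W[...,1]-S[1])
    m=(W[...,2]>.08)&(W[...,2]<.185)&(r<.035); P=W[m]; print(n,len(P),P.mean(0) if len(P) else '',P.min(0),P.max(0))
cv2.imwrite('pics/s4.png',cv2.resize(c['pixels'][180:300,270:430],(640,480),interpolation=2))
E
```

```text
10.7417 0.014160684848569553 [0.43731362 0.22525713 0.14128072] [ 1.09623347e-03 -2.99800599e-01  3.75579478e+00]
12.0833 0.013972989460577432 [ 0.18567928  0.0896088  -1.62448629]
[np.float64(0.3740795997880676), np.float64(-0.2441243219061864)]
15.3417 0.013953499742821906 [ 0.37424086 -0.24424283  0.21736237] [-3.14126567e+00 -6.45088843e-04 -1.11886879e+00]
wrist 3711 [ 0.37456721 -0.24326791  0.1269787 ] [ 0.34690658 -0.26990955  0.08000238] [ 0.39889491 -0.21816528  0.18499545]
scene 325 [ 0.36859842 -0.24221687  0.11180703] [ 0.34440338 -0.27554782  0.08011181] [ 0.39614865 -0.21619911  0.18436636]
```

View pics/s4.png

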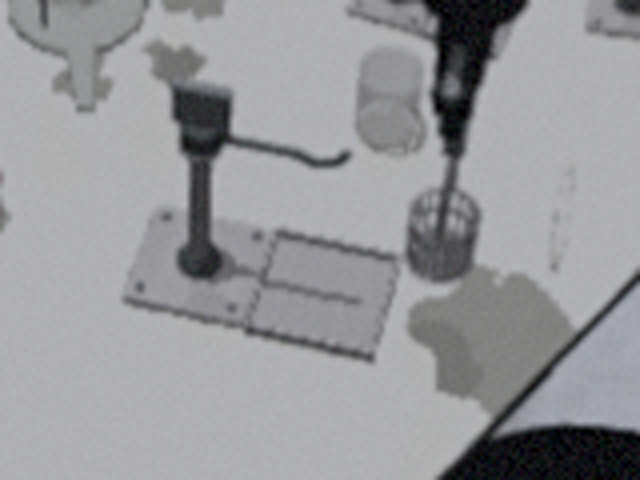

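View pics/w4.png

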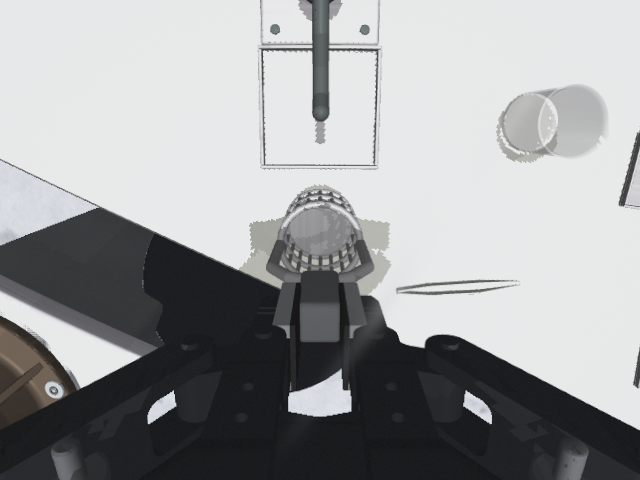

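In the wrist view the basket hangs upright from the jaws, and the hook end at (320,110) lines up with the grip at (320,290). I'll thread it on and lower it.

```bash
python3 - <<'E'
from h import *
A=np.array([.536,-.1655]); t=np.radians(-154.1); u=np.array([np.cos(t),np.sin(t)])
D=list(A+.086*u)
g=robot.move_l(D+[.217],max_speed=.06,guard=6); s=robot.get_state(); print(g,s['t'],s['tcp_pos'],s['ft_force'])
if not g:
    g=robot.move_l(D+[.180],max_speed=.03,guard=4); robot.dwell(.3); s=robot.get_state(); print(g,s['t'],s['tcp_pos'],s['ft_force'])
c=cap('wrist'); cv2.imwrite('pics/w5.png',c['pixels']); c=cap('scene'); cv2.imwrite('pics/s5.png',cv2.resize(c['pixels'][180:300,270:430],(640,480),interpolation=2))
E
```

```text
False 17.2083 [ 0.45835384 -0.20329313  0.21700969] [-0.22485326  0.64098859 -0.83499435]
True 18.4833 [ 0.4585533  -0.20296987  0.18484096] [ 1.96131926 -0.05327088  5.17313928]
```

View pics/s5.png

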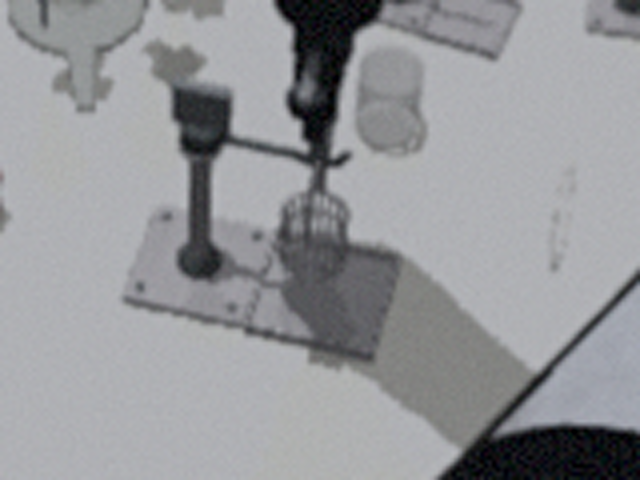

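The basket is threaded on the hook at (320,160) in the crop and resting in the dip. Contact came at TCP z 0.1848 against the expected 0.183. I'll release it and retreat.

```bash
python3 - <<'E'
from h import *
A=np.array([.536,-.1655]); t=np.radians(-154.1); u=np.array([np.cos(t),np.sin(t)]); n=np.array([-u[1],u[0]])
robot.ungrasp(); p=robot.get_state()['tcp_pos']
robot.move_l([p[0],p[1],.24],max_speed=.06); robot.move_l([p[0],p[1],.36],max_speed=.15); robot.dwell(2)
for k in range(2):
    s=robot.get_state(); c=cap('wrist'); W=cloud(c); Q=W[...,:2]-A; x=Q@u; y=Q@n; z=W[...,2]
    for nm,m in (('grip',(z>.182)&(z<.205)&(x>.06)&(x<.11)&(abs(y)<.03)),('body',(z>.05)&(z<.1)&(x>.04)&(x<.13)&(abs(y)<.04))):
        print(s['t'],nm,m.sum(),x[m].mean().round(4),y[m].mean().round(4),z[m].max().round(4),'rng x',x[m].min().round(3),x[m].max().round(3),'y',y[m].min().round(3),y[m].max().round(3))
    m=(z>.198)&(z<.216)&(np.hypot(x,y)<.04); print('fin',cv2.minAreaRect(W[m][:,:2].astype(np.float32)*1000))
    robot.dwell(.5)
cv2.imwrite('pics/w6.png',c['pixels']); c=cap('scene'); W=cloud(c)
cv2.imwrite('pics/s6.png',cv2.resize(c['pixels'][180:300,270:430],(640,480),interpolation=2))
R=W[275:315,213:243]; P=R[(R[...,2]>.125)&(R[...,2]<.145)]; print('pot',P.mean(0))
E
```

```text
23.3 grip 474 0.085 -0.0014 0.1999 rng x 0.078 0.094 y -0.009 0.007
23.3 body 493 0.0824 0.0005 0.0999 rng x 0.062 0.111 y -0.026 0.025
fin ((536.4025268554688, -165.48712158203125), (43.89666748046875, 9.756364822387695), 25.733043670654297)
23.85 grip 470 0.0851 -0.0013 0.1997 rng x 0.078 0.094 y -0.009 0.007
23.85 body 492 0.0824 0.0005 0.0997 rng x 0.062 0.111 y -0.025 0.025
fin ((536.3364868164062, -165.49208068847656), (43.78645706176758, 9.743341445922852), 25.646926879882812)
pot [0.58588242 0.16599615 0.13351946]
```

View pics/w6.png

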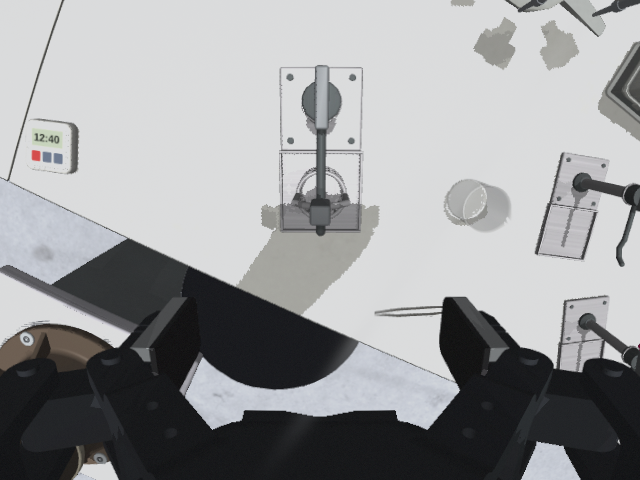

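View pics/s6.png

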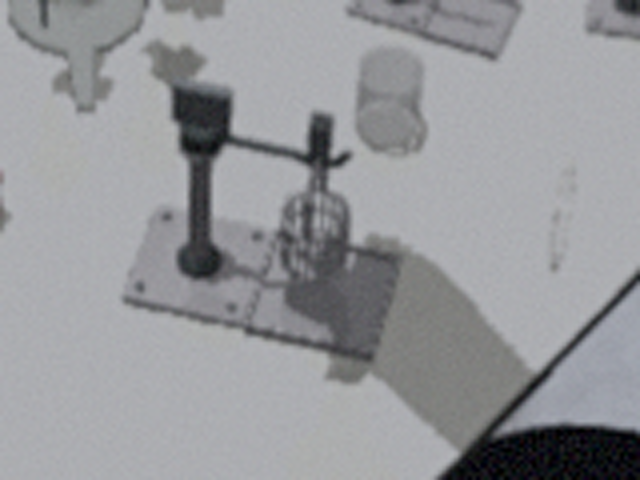

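The basket hangs upright and still on the hook. Its grip is at (320,212) in the wrist view and over the tray, and the gripper is clear. I'm handing it in.

```bash
python3 -c "
from h import *
robot.job_done()"
```

```text
the job is handed in; nothing more can be done
```

I turned the swivel hook by its fin until it pointed over the tray, then hung the wire basket on it by its bail. The job is handed in, at about 24 s on the robot's clock; it reports no verdict.

The last checks, made before handing in:
- **Hook:** the fin measured 25.6–25.7°, against the tray's line at about 25.8°. That is within about 0.2°, with the limit at 10°.
- **Basket position:** the basket's grip was 85 mm out along the tray direction and 1 mm sideways. It looked upright in the pictures.
- **Basket height:** the top of the grip was at most about 200 mm above the bench, where 196 mm was expected.
- **At rest:** two measurements 0.55 s apart agreed to 0.1 mm.
- **Pot:** its measured position was the same as at the start, within about 1 mm.
- **Gripper:** open, with the tool point 160 mm above the top of the basket's grip, touching nothing.

No check failed. Two small disagreements were within tolerance: the wrist camera placed things about 3 mm from the top camera's estimate, and the basket touched the hook about 2 mm higher than calculated. One script stopped on a print error while the fin was gripped; I carried on from there with no effect on the job.

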